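# Dip the bench pump's sump gauge and present it for reading

### The job

Take the gauge rod from its rest and gently slide it into the sloping guide tube of the bench vacuum pump until the brass collar stops on the tube's mouth, pause there a moment, then draw it right out again. Finish holding the rod level in the gripper, its tip over the steel instrument tray about 15 cm above the worktop, so that the marks can be read; keep holding it still, do not put it down. Leave the tray, the notebook, the blue-lidded jar and the label roll where they are.

Things in the scene. Friction and masses are not known exactly. Their poses are not given: they have to be found in the camera images.
- rod: gauge rod, loose, 90 g. Origin on its axis, in the stop face of the brass collar; x points along the rod to the tip, z up while in the rest. Steel rod 8 mm in diameter from x=0 to the tip at +110 mm, red and black rings near the tip; collar 36 mm in diameter, x=-6 to 0; blue flat-sided grip 80 mm long (x=-20 to -100), 14 mm wide (y), 20 mm tall (z), centred on the axis
- rod_tip (a point): tip of the gauge rod, on its axis
- rod_grip (a point): middle of the rod's blue grip, on its axis; the grip is 14 mm wide and free on both sides here
- rest: grey rest, fixed, in which the rod lies level at the start; origin under it, x axis as the rod's, towards the tip. Base 210 x 60 x 8 mm, notched posts under the thin rod (x=+80 mm, 62 mm high) and under the rear end of the blue grip (x=-94 mm, 12 mm long, 30 mm wide, 56 mm high); rod axis 55 mm above the worktop. The rod lifts straight up out
- pump: white and grey bench vacuum pump, fixed, 150 mm (x) x 270 mm (y) x 145 mm high; origin under the middle of its base, y towards the end where the guide tube's mouth stands. Motor along y on the +x side, top 126 mm high, ends at y=+52 mm; capped port (145 mm high) at y=-85 mm
- guide_tube: steel guide tube on the pump, 30 deg from horizontal. Origin: middle of its flared mouth, 125 mm above the worktop; z points out of the mouth along the tube (up, away), so the rod goes in along -z. Mouth 34 mm across outside, 25 mm inside, narrowing within 22 mm to a 15.6 mm bore, 125 mm deep. With the collar home, the rod's origin coincides with this one
- tray: shallow steel instrument tray, loose, 124 mm (x) x 224 mm (y) x 19 mm; origin under its middle
- notebook: black notebook, 148 x 110 x 16 mm, bystander; origin under its middle
- jar_blue: small white jar with a blue lid, 50 mm in diameter, 46 mm high, bystander; origin under its middle
- label_roll: roll of white labels lying flat, 70 mm in diameter, 36 mm high, bystander; origin under its middle

How it is judged:
By the outcome, as a careful person would: the job done as asked, in the order asked, and still so for the second after the job is handed in, while the arm keeps its last pose, push and grip.
It also fails if it takes over 48 s, if anything falls off the work surface, if the arm or the gripper's body presses on something with over 40 N, if the wrist force passes 120 N, or if a joint passes its speed limit or range.

### The arm

A 6-joint arm with a two-finger parallel gripper is mounted at the origin on a cart in front of the work surface, level with it; the furniture and walls round the work are solid. World frame = base frame: x ahead of the robot, y to its left, z up, the work surface at z = 0. Lengths are in mm, angles in rad, forces in N, time in s.
With the tool pointing down it reaches from about 350 to 725 mm from the base axis. Payload 6 kg.
Tool frame: the origin (TCP) lies midway between the tips of the shut fingers; the grasp point (between the pads) lies 19 mm behind it; z points along the fingers, x is the direction in which the jaws open and shut, and the axes are right-handed (so a half turn about z gives the same grasp; the last joint's range is limited). The gripper opens to 85 mm and grips with 20 to 120 N. Pads are 22 mm wide; open, the fingers measure 114 mm over their backs; the gripper's body (76 mm by 85 mm) begins 54 mm behind the grasp point. The pads swing forward as they close: fully open they stand 13 mm farther back than shut.
Start: joints at [1.526, 0.04, 0.085, 0, -1.615, -0.334], TCP at [221.856, 557.453, 231.261] pointing down, gripper open.
Joint ranges: [-2.56, 2.56], [-1.29, 2.01], [-1.08, 1.49], [-3.29, 1.98], [-2.81, -0.18], [-2.99, 2.99]. Speed limits (rad/s): [2.57, 2.57, 3.01, 3.14, 3.14, 3.14].

### API

Orientations are given as a unit quaternion [w, x, y, z].
In Python, from cell import readout, read_camera, get_calibration, manip, silhouettes gives the robot as it stands. The module is installed in compiled form; this text tells all that it offers.
- The arm moves only by the tool jog_arm, never from a script. Its argument "motion" is a list that holds one entry, the list of rows, each a list of 7 numbers: the shift along the tool's x, y, z in m, then the turn, a rotation vector about the tool's x, y, z in degrees, then the opening, from -1 (shut) to 1 (fully open). In form: [[[x, y, z, ax, ay, az, hand], ...]]. A call has 1 to 8 rows; each row is the pose to reach, as a shift and turn from the pose measured when the call began, along the tool's axes at that moment; what a row does not reach only later rows make up. A row lasts 1/8 s, in which the tool goes at most 62.5 mm and 10.7 degrees, less where a joint would pass 70% of its speed; a pose out of reach is approached as far as the arm can. A call with a gripper value outside its range is refused whole. The fingers move at their own pace and stop on an object; "force" is the grip in N (left out, the last holds). Time passes only in rows, so rows that repeat a pose let the fingers close. It gives the time, the measured TCP pose, the force and the opening at its end, in the units of the state.
- readout.read_state(): the state, without advancing time (a new reading comes with each control period).
- read_camera(name): name is "scene" or "top" or "wrist"; returns the picture (400x640x3 uint8, red, green, blue); there is no depth.
- get_calibration(name): a dict with "vfov" (degrees; the focal length in pixels is half the picture's height over the tangent of half this angle, whatever the lens; pixels are square), "cx", "cy" (the principal point, pixels), "T" (4x4, takes a point from camera to world coordinates). Camera axes: x right, y down, z forward; pixel columns grow to the right and rows downward; lengths in mm; the calibration is good to about 2 mm. A picture is of the moment at which its call begins: read the wrist's pose just before it. get_calibration takes no time and is no camera call; for the wrist camera it gives the pose at the moment of the call.
- manip.sign_off(): hands the job in, once; it reports no verdict.
Trained networks look in the newest picture that a camera, given by its name, has taken for a name from the list of things; names that differ only in an ending like _2 or _b are one class to them, and where a whole thing is asked for, a point or a joint stands for the part that bears it (a point fixed in the world has none). Each returns a list of dicts, best first, with "conf" (0 to 1); they miss things now and then, are a little off and sometimes report something else, mostly with a low value. They report only what shows in the picture. A call takes as long as a camera call.
- silhouettes(name, camera): "pixels" (400x640 bool, what is visible of it) and "xy" ([column, row] in pixels, amid what is visible of it).
The state is a dict: "time": time; "joint_positions": joint angles; "qvel": joint speeds; "tau": joint torques, N m; "position": TCP position; "tool_rot": TCP orientation; "ft_force": force on the tool from outside, world axes, zero at the start; "torque": the same for the moment, N m; "opening": opening from 0.0 (shut) to 1.0 (fully open).
Only numpy, scipy, OpenCV 4.12 (cv2) and the standard library are available. Lean on these libraries where they do the work, as an engineer would, in place of code of your own. Each camera call takes 0.05 s, during which the arm holds its last target.

## Working session

There is one attempt and no reset: what is moved stays moved. The work goes in short steps, Python scripts to look and compute and a tool call to move; the robot and the scene stay as the last step left them, time stands still between calls to the robot, and variables do not carry over. Pictures are saved under pics/ and viewed, and the job is handed in when it is done.

Besides the shell and the picture viewer there is one more tool, called after ">>>" as name(argument=value, ...), one argument or row to a line, values as JSON. jog_arm: Moves the arm, as the interface text tells. Its arguments: {"type":"object","properties":{"motion":{"type":"array","items":{"type":"array","items":{"type":"array","items":{"type":"number"}}}},"force":{"type":"number"}},"required":["motion"]}

```bash
mkdir -p pics; ls; python3 - <<'E'
from cell import readout, read_camera, get_calibration
import cv2
print(readout.read_state())
for n in ("scene","top","wrist"):
    c=get_calibration(n); print(n,c)
    cv2.imwrite(f"pics/{n}0.png",read_camera(n)[:,:,::-1])
E
```

```text
pics
{'time': 0.0, 'joint_positions': array([ 1.52570494e+00,  4.08315974e-02,  8.37676621e-02, -4.79882531e-04,
       -1.61550033e+00, -3.33732903e-01]), 'qvel': array([-6.48325222e-05,  1.21176022e-03,  8.77513887e-04, -2.38452742e-03,
       -1.16915965e-03,  8.12889783e-04]), 'tau': array([ 1.85628733e-04, -3.68196094e+01,  3.47415197e+01,  6.93234667e+00,
       -5.33466271e-03, -2.80019873e-05]), 'position': array([221.67458542, 557.18088501, 230.24073022]), 'tool_rot': array([-7.20781472e-04, -5.61333516e-01,  8.27589177e-01, -5.65095702e-04]), 'ft_force': array([ 0.33677669, -0.47382408,  0.57908502]), 'torque': array([ 0.01684898, -0.02251419,  0.02245451]), 'opening': 1.0035703787153554}
scene {'vfov': 46.837049312409775, 'cx': 318.19261154882145, 'cy': 201.31466339734436, 'T': array([[-5.78106779e-01, -3.79914370e-01,  7.22120228e-01,
        -6.27742912e+02],
       [-8.15758289e-01,  2.88833248e-01, -5.01112531e-01,
         8.51155502e+02],
       [-1.81924794e-02, -8.78772113e-01, -4.76894755e-01,
         8.47462346e+02],
       [ 0.00000000e+00,  0.00000000e+00,  0.
[... 202 characters left out ...]
260646e+02],
       [-9.99955737e-01,  9.37332118e-03,  8.15391341e-04,
         8.09344298e+01],
       [-2.16227828e-03, -1.44597895e-01, -9.89488137e-01,
         1.23273830e+03],
       [ 0.00000000e+00,  0.00000000e+00,  0.00000000e+00,
         1.00000000e+00]])}
wrist {'vfov': 65.20126795624134, 'cx': 320.1196274975948, 'cy': 197.9876647710344, 'T': array([[-3.69707543e-01, -8.89684490e-01, -2.67913869e-01,
         2.89718131e+02],
       [-9.29146647e-01,  3.54527423e-01,  1.04865697e-01,
         5.30628697e+02],
       [ 1.68543011e-03,  2.87700913e-01, -9.57718823e-01,
         3.73876774e+02],
       [ 0.00000000e+00,  0.00000000e+00,  0.00000000e+00,
         1.00000000e+00]])}
```

View pics/scene0.png

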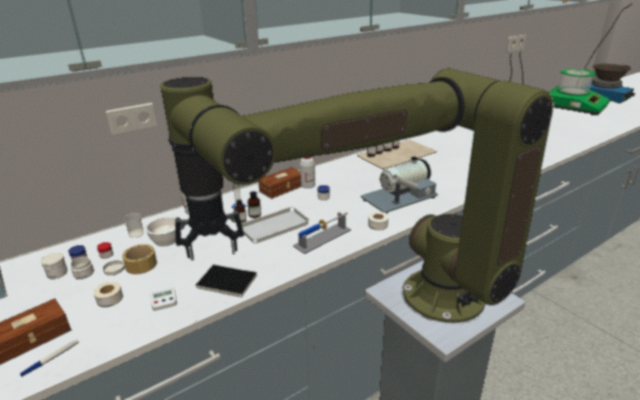

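View pics/top0.png

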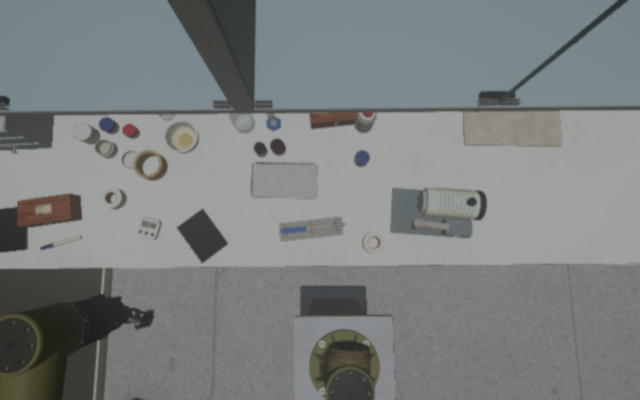

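View pics/wrist0.png

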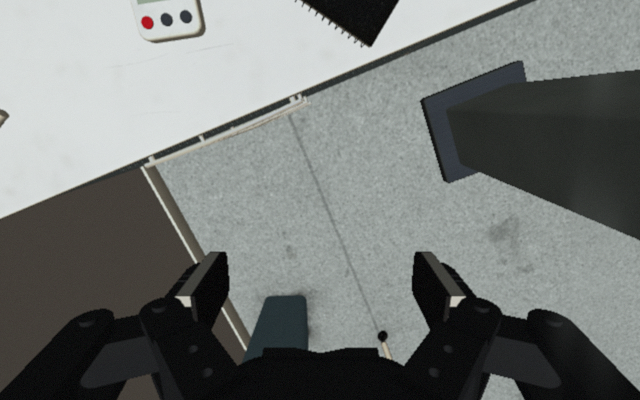

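```bash
cat > h.py <<'E'
import numpy as np, cv2
from cell import readout, read_camera, get_calibration, silhouettes
def K(c):
    f=200/np.tan(np.radians(c["vfov"]/2)); return np.array([[f,0,c["cx"]],[0,f,c["cy"]],[0,0,1]])
def proj(c,P):
    P=np.atleast_2d(P); T=np.linalg.inv(c["T"]); q=(T[:3,:3]@P.T).T+T[:3,3]; k=(K(c)@q.T).T; return k[:,:2]/k[:,2:]
def ray(c,uv):
    d=c["T"][:3,:3]@np.linalg.inv(K(c))@np.array([uv[0],uv[1],1.]); return c["T"][:3,3],d/np.linalg.norm(d)
def atz(c,uv,z):
    o,d=ray(c,uv); return o+d*(z-o[2])/d[2]
def tri(obs):
    A=0;b=0
    for c,uv in obs:
        o,d=ray(c,uv); M=np.eye(3)-np.outer(d,d); A=A+M; b=b+M@o
    p=np.linalg.solve(A,b)
    return p,[np.round(proj(c,p)[0]-uv,1) for c,uv in obs]
E
python3 - <<'E'
from h import *
vis={}
for n in ("scene","top"):
    im=read_camera(n)[:,:,::-1]; c=get_calibration(n)
    for t in ["rod","rod_tip","rod_grip","rest","pump","guide_tube","tray","notebook","jar_blue","label_roll"]:
        r=silhouettes(t,n)
        for d in r[:2]:
            print(n,t,round(d["conf"],2),np.round(d["xy"],1),d["pixels"].sum(),np.round(atz(c,d["xy"],40),0))
    x,y,w,h=(270,150,230,130) if n=="scene" else (240,140,260,130)
    cv2.imwrite(f"pics/{n}1.png",cv2.resize(im[y:y+h,x:x+w],None,fx=3,fy=3,interpolation=2))
E
```

```text
scene rod 0.54 [319.8 225.4] 278 [454.  96.  40.]
scene rod_tip 0.68 [318.3 227.3] 224 [447. 107.  40.]
scene rod_grip 0.65 [314.7 226.5] 223 [458. 114.  40.]
scene rest 0.81 [327.3 235.2] 862 [390. 112.  40.]
scene rest 0.5 [325.4 189.1] 180 [659. -76.  40.]
scene pump 0.69 [404.6 188.2] 2577 [ 480. -323.   40.]
scene guide_tube 0.45 [399.9 180.2] 196 [ 542. -358.   40.]
scene tray 0.93 [274.3 224. ] 1495 [554. 213.  40.]
scene notebook 0.85 [224.5 277.3] 1315 [388. 475.  40.]
scene notebook 0.29 [325.4 235.2] 834 [394. 117.  40.]
scene jar_blue 0.55 [322.7 193.2] 202 [637. -48.  40.]
scene label_roll 0.75 [377.2 220.8] 325 [361. -77.  40.]
top rod 0.64 [302.6 227.9] 222 [434. 128.  40.]
top rod_tip 0.54 [302.2 228.2] 155 [433. 130.  40.]
top rod_grip 0.57 [296.7 229.3] 124 [430. 147.  40.]
top rest 0.85 [314.7 227.3] 854 [435.  89.  40.]
top pump 0.81 [435.  211.7] 4124 [ 483. -303.   40.]
top guide_tube 0.64 [433.1 222.8] 269 [ 446. -295.   40.]
top tray 0.95 [282.7 180. ] 2260 [592. 193.  40.]
top tray 0.54 [363.  159.6] 213 [659. -73.  40.]
top notebook 0.93 [203.7 237.5] 1379 [406. 448.  40.]
top label_roll 0.74 [374.  244.9] 305 [ 377. -101.   40.]
```

View pics/scene1.png

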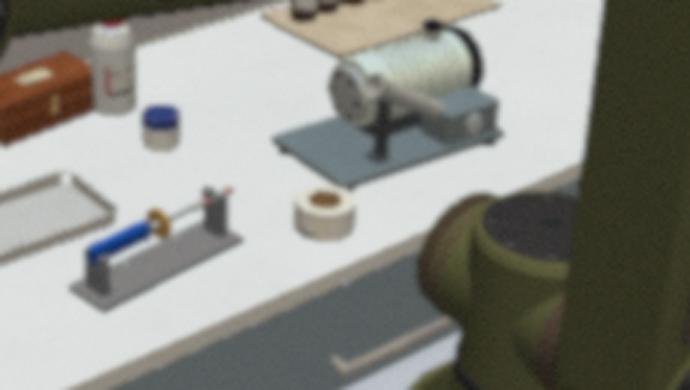

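View pics/top1.png

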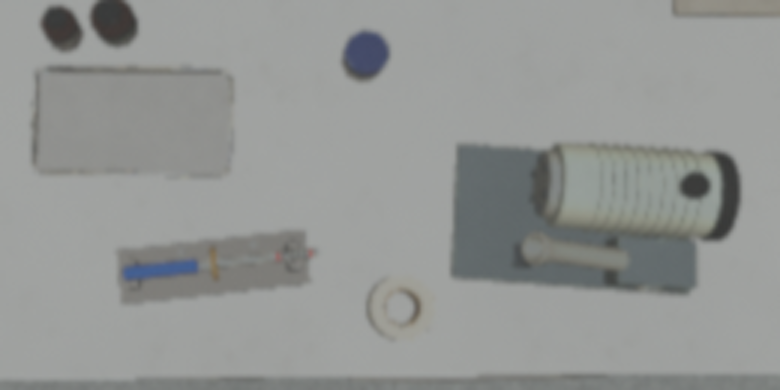

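```bash
python3 - <<'E'
from h import *
s=get_calibration("scene");t=get_calibration("top")
for n,a,b in [("rear",(300,235),(281,231)),("front",(319.3,226.7),(306,229)),("collar",(323,224),(311,227.5)),("tip",(346.7,213.3),(344,224.7)),("mouth",(395,178.3),(418.7,222.7))]:
    p,e=tri([(s,a),(t,b)]); print(n,np.round(p),e)
print(atz(t,(281,231),55),atz(t,(344,224.7),55),atz(t,(418.7,222.7),125),atz(t,(449,226.7),70))
E
```

```text
rear [423. 196.  56.] [array([-0.3, -0. ]), array([0.2, 0.2])]
front [429. 116.  55.] [array([-0.2, -0. ]), array([0.2, 0.1])]
collar [433. 100.  57.] [array([-0.5, -0. ]), array([0.4, 0.3])]
tip [441.  -6.  57.] [array([-0.5,  0. ]), array([0.4, 0.3])]
mouth [ 440. -226.  125.] [array([-0.4,  0. ]), array([0.3, 0.3])]
[423.79016049 196.77383614  55.        ] [442.02498725  -4.83096297  55.        ] [ 441.26926492 -224.79495747  125.        ] [ 431.63339422 -334.9147372    70.        ]
```

```bash
cat >> h.py <<'E'
from scipy.spatial.transform import Rotation as R
def pose():
    s=readout.read_state(); q=s["tool_rot"]; return s["position"],R.from_quat([q[1],q[2],q[3],q[0]]),s
def rel(p,Rt,show=True):
    """tool-frame shift (m) and rotvec (deg) to reach world TCP p, rotation Rt"""
    p0,R0,s=pose(); sh=R0.inv().apply(np.array(p)-p0)/1000; rv=np.degrees((R0.inv()*Rt).as_rotvec())
    print("t",round(s["time"],2),"pos",np.round(p0,1),"rel",np.round(sh,4),np.round(rv,2)); return sh,rv
def Rtool(d):
    """tool orientation holding rod with axis d (towards tip), tool y=-d, z downwards-perp"""
    d=np.array(d,float);d/=np.linalg.norm(d); y=-d
    x=np.cross(y,[0,0,-1.]);x/=np.linalg.norm(x); z=np.cross(x,y); return R.from_matrix(np.array([x,y,z]).T)
E
python3 - <<'E'
from h import *
rel((428,130,200),Rtool((.089,-.996,0)))
E
```

```text
t 1.25 pos [221.8 557.5 231.3] rel [ 0.3209 -0.3496  0.0313] [-0.000e+00 -1.000e-02  6.319e+01]
```

>>> jog_arm(
  motion=[
    [[0.04,-0.044,0,0,0,8,1],[0.08,-0.088,0,0,0,16,1],[0.12,-0.131,0.01,0,0,24,1],[0.16,-0.175,0.01,0,0,32,1],[0.2,-0.219,0.02,0,0,40,1],[0.24,-0.262,0.025,0,0,48,1],[0.28,-0.306,0.03,0,0,56,1],[0.321,-0.35,0.031,0,0,63,1]],
  ],
)

```text
time: 2.25
position: [428.7, 128.0, 200.4]
tool_rot: [0.0, -0.044, 0.999, 0.0]
ft_force: [0.9, 1.0, -0.3]
opening: 1.0
```

```bash
python3 - <<'E'
from h import *
rel((428,130,200),Rtool((.089,-.996,0)))
print(pose()[2]["joint_positions"].round(2))
c=get_calibration("wrist"); im=read_camera("wrist")
cv2.imwrite("pics/w1.png",im[:,:,::-1])
np.save("w1.npy",c["T"])
for t in ["rod_grip","rod"]:
  for d in silhouettes(t,"wrist")[:1]: print(t,d["conf"],d["xy"],atz(c,d["xy"],60))
E
```

```text
t 2.25 pos [428.7 128.  200.4] rel [0.0005 0.0021 0.0004] [ 0.03  0.03 -0.02]
[ 0.74 -0.38 -0.34  0.   -1.61 -0.66]
rod_grip 0.61 [319.2, 159.0] [431.65218991 103.31120346  60.        ]
rod 0.86 [319.8, 157.0] [431.26871318 101.43420395  60.        ]
```

View pics/w1.png

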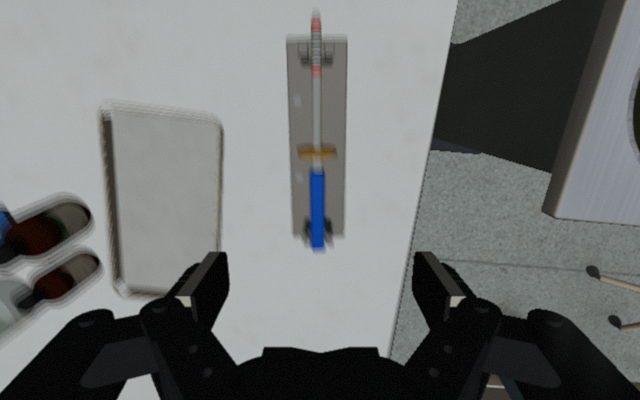

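```bash
python3 - <<'E'
from h import *
c=get_calibration("wrist"); im=read_camera("wrist")
cv2.imwrite("pics/w2.png",cv2.resize(im[0:280,60:460,::-1],None,fx=2,fy=2))
np.save("w2.npy",c["T"])
print(pose()[0])
p=(428,156,200)
rel(p,Rtool((.089,-.996,0)))
E
```

```text
[428.65409241 128.66381263 200.38084652]
t 2.45 pos [428.7 128.7 200.4] rel [-0.0018  0.0273  0.0004] [0.01 0.01 0.04]
```

View pics/w2.png

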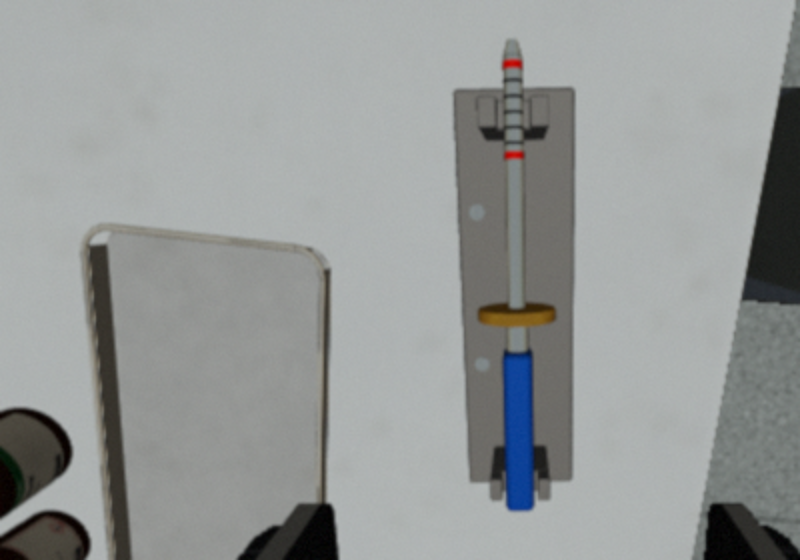

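```bash
python3 - <<'E'
from h import *
c=get_calibration("wrist"); c["T"]=np.load("w2.npy")
q=lambda x,y:(60+x/2,y/2)
tip=atz(c,q(512,40),55);col=atz(c,q(516,307),55);f=atz(c,q(517.5,352),65);r=atz(c,q(520,509),65)
print(tip,col,f,r,(f+r)/2)
d=tip-r;d[2]=0;d/=np.linalg.norm(d);print(d, np.linalg.norm((f-r)[:2]),np.linalg.norm((tip-r)[:2]))
for n in [(88,232),(325,258),(88,232)]: print("tray",atz(c,q(*n),19))
# two views height of tip/rear
t=get_calibration("top");s=get_calibration("scene")
for n,a,b,w in [("tip",(346.7,213.3),(344,224.7),q(512,40)),("collar",(323,224),(311,227.5),q(516,311))]:
    print(n,tri([(s,a),(t,b),(c,w)]))
E
```

```text
[444.459022   -11.25071173  55.        ] [433.47630435  98.3522701   55.        ] [431.11200203 117.25260155  65.        ] [423.12666387 195.91120882  65.        ] [427.11933295 156.58190518  65.        ]
[ 0.10243267 -0.99473994  0.        ] 79.06289979616139 208.25736681069878
tray [650.94313328  84.86194998  19.        ]
tray [532.19863352  87.37383269  19.        ]
tray [650.94313328  84.86194998  19.        ]
tip (array([442.77209183,  -8.17960741,  56.00456381]), [array([-0.3, -0.1]), array([ 1.1, -0.3]), array([1.7, 4.1])])
collar (array([433.115706  ,  99.6799215 ,  56.98365204]), [array([-0.5, -0. ]), array([0.4, 0.3]), array([ 0.3, -0.2])])
```

```bash
python3 - <<'E'
from h import *
rel((427.2,156.6,36),Rtool((.102,-.995,0)))
E
```

```text
t 2.45 pos [428.7 128.7 200.4] rel [-0.001   0.0279  0.1644] [ 0.01  0.01 -0.71]
```

>>> jog_arm(
  motion=[
    [[-0.001,0.014,0.02,0,0,-0.7,1],[-0.001,0.028,0.05,0,0,-0.7,1],[-0.001,0.028,0.08,0,0,-0.7,1],[-0.001,0.028,0.11,0,0,-0.7,1],[-0.001,0.028,0.135,0,0,-0.7,1],[-0.001,0.028,0.153,0,0,-0.7,1],[-0.001,0.028,0.164,0,0,-0.7,1],[-0.001,0.028,0.164,0,0,-0.7,1]],
  ],
  force=50,
)

```text
time: 3.45
position: [426.9, 156.9, 36.1]
tool_rot: [-0.0, -0.051, 0.999, -0.0]
ft_force: [0.2, 0.3, -0.0]
opening: 1.004
```

```bash
python3 - <<'E'
from h import *
im=read_camera("wrist"); rel((427.2,156.6,36),Rtool((.102,-.995,0)))
cv2.imwrite("pics/w3.png",im[:,:,::-1])
E
```

```text
t 3.5 pos [427.4 157.   36.9] rel [ 0.0002 -0.0004  0.0009] [0.01 0.04 0.02]
```

View pics/w3.png

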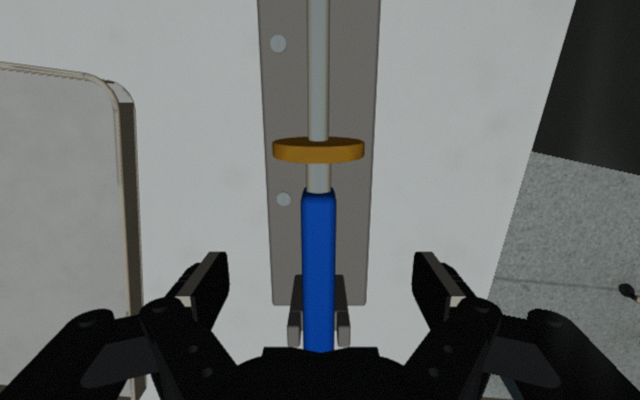

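The picture shows the grip at column 319, centred between the pads (228 and 413), with the collar at row 150 clear of them. I close.

>>> jog_arm(
  motion=[
    [[0,0,0,0,0,0,-1],[0,0,0,0,0,0,-1],[0,0,0,0,0,0,-1],[0,0,0,0,0,0,-1],[0,0,0,0,0,0,-1],[0,0,0,0,0,0,-1],[0,0,0,0,0,0,-1],[0,0,0,0,0,0,-1]],
  ],
  force=60,
)

```text
time: 4.5
position: [427.6, 157.1, 37.2]
tool_rot: [0.001, -0.051, 0.999, 0.0]
ft_force: [-0.0, 0.5, 2.8]
opening: 0.149
```

>>> jog_arm(
  motion=[
    [[0,0,-0.005,0,0,0,-1],[0,0,-0.015,0,0,0,-1],[0,0,-0.03,0,0,0,-1],[0,0,-0.05,0,0,0,-1],[0,0,-0.07,0,0,0,-1],[0,0,-0.09,0,0,0,-1],[0,0,-0.1,0,0,0,-1],[0,0,-0.1,0,0,0,-1]],
  ],
)

```text
time: 5.5
position: [427.7, 157.3, 138.0]
tool_rot: [0.001, -0.051, 0.999, 0.001]
ft_force: [0.7, -0.1, -1.8]
opening: 0.151
```

```bash
python3 - <<'E'
from h import *
c=get_calibration("wrist");im=read_camera("wrist"); p,r,s=pose(); print(p,s["opening"],s["joint_positions"].round(2),s["ft_force"])
cv2.imwrite("pics/w4.png",im[:,:,::-1])
cv2.imwrite("pics/s4.png",cv2.resize(read_camera("scene")[150:280,270:500,::-1],None,fx=3,fy=3,interpolation=2))
E
```

```text
[427.3237413  157.1214034  137.02115104] 0.15503374284887442 [ 0.8  -0.36 -0.44  0.   -1.49 -0.7 ] [-0.31846034 -0.07023065 -1.73862964]
```

View pics/w4.png

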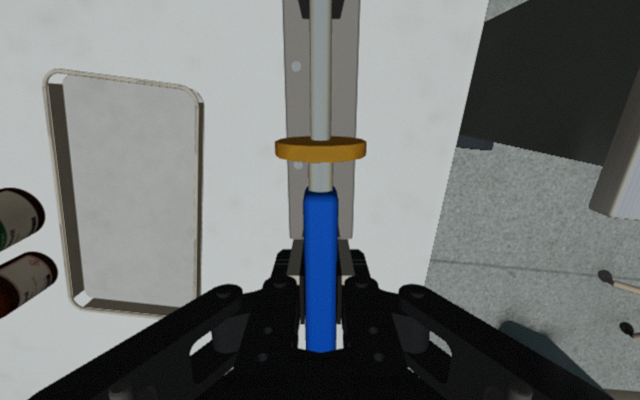

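View pics/s4.png

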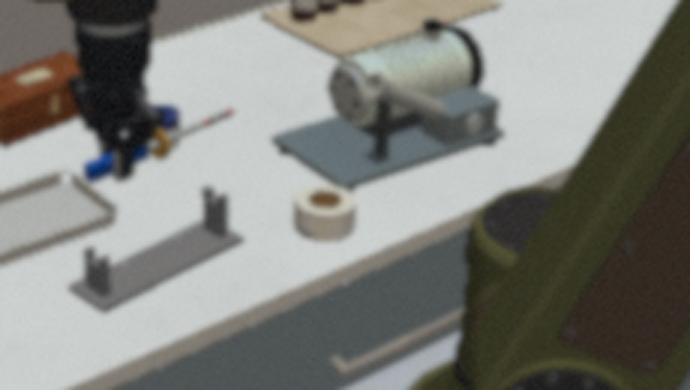

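```bash
python3 - <<'E'
from h import *
rel((395,-170,250),Rtool((-.086,-.996,0)))
E
```

```text
t 5.6 pos [427.1 156.9 136.5] rel [ 0.0654 -0.3219 -0.1136] [0.000e+00 1.000e-02 1.081e+01]
```

>>> jog_arm(
  motion=[
    [[0.004,-0.02,-0.015,0,0,1,-1],[0.013,-0.065,-0.03,0,0,2.5,-1],[0.023,-0.115,-0.05,0,0,4,-1],[0.033,-0.165,-0.07,0,0,6,-1],[0.044,-0.215,-0.09,0,0,7.5,-1],[0.054,-0.265,-0.105,0,0,9,-1],[0.062,-0.305,-0.112,0,0,10.3,-1],[0.065,-0.322,-0.114,0,0,10.8,-1]],
  ],
)

```text
time: 6.6
position: [394.3, -172.6, 251.4]
tool_rot: [0.0, 0.045, 0.999, -0.0]
ft_force: [0.7, 0.5, -1.7]
opening: 0.152
```

```bash
python3 - <<'E'
from h import *
read_camera("scene");read_camera("scene")
c=get_calibration("wrist"); p,r,s=pose(); im=read_camera("wrist");print(p,s["time"],s["opening"],s["joint_positions"].round(2))
np.save("w5.npy",c["T"])
cv2.imwrite("pics/w5.png",im[:,:,::-1])
for d in silhouettes("guide_tube","wrist")[:1]: print(d["conf"],d["xy"],cv2.boundingRect(d["pixels"].astype(np.uint8)))
E
```

```text
[ 394.43741839 -172.09200444  250.92150693] 6.7 0.15333977636148843 [ 0.06 -0.42 -0.28  0.   -1.71 -0.15]
0.61 [120.1, 262.7] (91, 239, 59, 49)
```

View pics/w5.png

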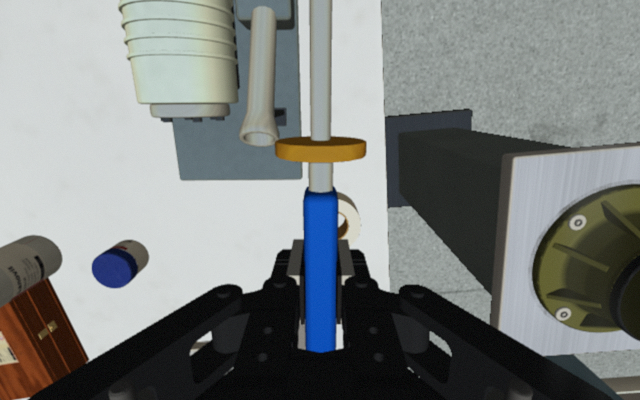

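The mouth shows at about (260,136) and the tube's inner end at (263,8). The network hit the jar instead, so I discard it and zoom in.

```bash
python3 - <<'E'
from h import *
im=cv2.imread("pics/w5.png")[0:160,210:310]
cv2.imwrite("pics/w5z.png",cv2.resize(im,None,fx=3.7,fy=3.7,interpolation=2))
E
```

```text
(no output)
```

View pics/w5z.png

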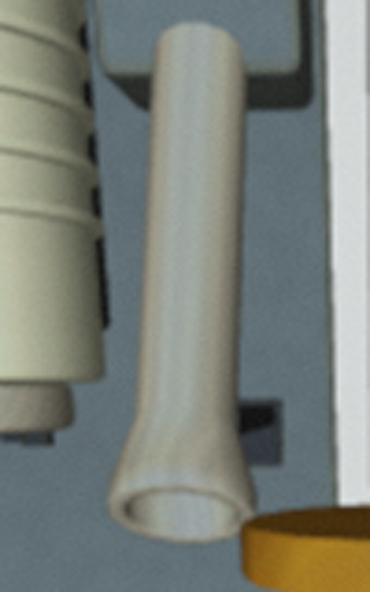

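```bash
python3 - <<'E'
from h import *
c=get_calibration("wrist"); c["T"]=np.load("w5.npy")
q=lambda x,y:(210+x/3.7,y/3.7)
m=q(185,513)
print("m125",atz(c,m,125))
s=get_calibration("scene");t=get_calibration("top")
p,e=tri([(s,(395,178.3)),(c,m)]);print(p,e)
p,e=tri([(t,(418.7,222.7)),(c,m)]);print(p,e)
p,e=tri([(s,(395,178.3)),(t,(418.7,222.7)),(c,m)]);print(p,e)
M=atz(c,m,125)
o,_=ray(c,m)
n=np.cross(ray(c,q(188,400))[1],ray(c,q(200.5,60))[1]);n/=np.linalg.norm(n)
print("mouth off plane",np.dot(n,M-o))
# heading h with d=(cos30 sin.., ) in plane
from scipy.optimize import brentq
f=lambda a:np.dot(n,[np.cos(a)*.866,np.sin(a)*.866,-.5])
a=brentq(f,np.radians(-110),np.radians(-70));print("heading deg from -y:",np.degrees(a)+90,np.cos(a),np.sin(a))
# project model for overlay
d=np.array([np.cos(a)*.866,np.sin(a)*.866,-.5])
print(proj(c,[M,M+d*125])-[210,0])
print("label roll",np.round(atz(c,(347,215),36)))
E
```

```text
m125 [ 441.16649658 -221.3364832   125.        ]
[ 438.90890873 -222.93507429  127.67051825] [array([-0.6, -0.2]), array([ 1.8, -1.8])]
[ 440.09918755 -222.25770676  133.3611613 ] [array([-0.1,  0.2]), array([-0.7, -0.2])]
[ 439.94078309 -223.58081431  127.23659799] [array([-0.7, -0.2]), array([-0.2,  0.4]), array([ 0.6, -2.5])]
mouth off plane 0.2602189838939637
heading deg from -y: -4.46502865501779 -0.07785059758898874 -0.9969650367264828
[[ 50.         138.64864865]
 [ 54.49882912  15.45312119]]
label roll [ 367. -113.   36.]
```

```bash
cat >> h.py <<'E'
M=np.array([440.5,-222.5,125.]); D=np.array([-.0675,-.8634,-.5]); D/=np.linalg.norm(D)
G=59.5; H=18.
def tcp_for(s,M=M,D=D):
    """TCP when the collar face is s mm short of home"""
    Rt=Rtool(D); return M-(s+G)*D+Rt.apply([0,0,H]),Rt
E
python3 - <<'E'
from h import *
p,Rt=tcp_for(150);print(p,Rt.as_matrix().round(3)); rel(p,Rt)
E
```

```text
[455.34260585 -32.64657935 214.16067362] [[-0.997  0.067  0.039]
 [ 0.078  0.863  0.498]
 [ 0.     0.5   -0.866]]
t 6.8 pos [ 394.9 -170.4  250.5] rel [-0.0482  0.1425  0.0363] [-29.99   0.13  -0.53]
```

>>> jog_arm(
  motion=[
    [[-0.004,0.01,0.002,-2,0,0,-1],[-0.01,0.035,0.006,-6,0,0,-1],[-0.018,0.06,0.012,-11,0,0,-1],[-0.026,0.085,0.02,-17,0,0,-1],[-0.034,0.11,0.027,-22,0,-0.3,-1],[-0.042,0.128,0.032,-26.5,0,-0.5,-1],[-0.048,0.14,0.036,-29.5,0.1,-0.5,-1],[-0.048,0.1425,0.036,-30,0.1,-0.5,-1]],
  ],
)

```text
time: 7.8
position: [455.2, -31.8, 213.7]
tool_rot: [0.009, 0.038, 0.965, 0.259]
ft_force: [0.7, -0.6, -0.7]
opening: 0.151
```

```bash
python3 - <<'E'
from h import *
cv2.imwrite("pics/t6.png",cv2.resize(read_camera("top")[140:270,240:500,::-1],None,fx=3,fy=3,interpolation=2))
cv2.imwrite("pics/s6.png",cv2.resize(read_camera("scene")[110:260,270:500,::-1],None,fx=3,fy=3,interpolation=2))
p,Rt=tcp_for(150);rel(p,Rt)
c=get_calibration("wrist");np.save("w6.npy",c["T"])
cv2.imwrite("pics/w6.png",read_camera("wrist")[:,:,::-1])
print(pose()[2]["joint_positions"].round(2))
# predicted pixels of the rod from fk
p,r,_=pose()
for n,y in [("tip",-170),("collar",-59.5),("rear",40)]:
    w=p+r.apply([0,y,-18]); print(n,w.round(1),"top",(proj(get_calibration("top"),w)-[240,140])*3,"scene",(proj(get_calibration("scene"),w)-[270,110])*3, "wr",proj(c,w))
for w in (M,M+D*125): print("top",(proj(get_calibration("top"),w)-[240,140])*3,"scene",(proj(get_calibration("scene"),w)-[270,110])*3, "wr",proj(c,w))
E
```

```text
t 7.9 pos [455.1 -32.4 214.6] rel [-0.0003 -0.0004  0.0003] [-0.01  0.01  0.02]
[-0.08 -0.26 -0.13 -0.53 -1.69 -0.07]
tip [ 443.  -188.3  145.6] top [[504.71305328 245.18574382]] scene [[350.1861034  197.22102031]] wr [[ 319.26555549 -243.36152526]]
collar [450.4 -92.9 200.7] top [[416.89622315 233.79403227]] scene [[285.42419746 172.75955342]] wr [[319.52920085 138.712401  ]]
rear [457.   -6.9 250.4] top [[329.66960028 222.47888316]] scene [[222.01912045 148.81057958]] wr [[319.67211126 345.81766695]]
top [[533.85123412 248.88753408]] scene [[371.91498326 206.0443754 ]] wr [[ 318.48625512 -451.56309319]]
top [[620.22426519 260.17422491]] scene [[436.93996632 230.6578046 ]] wr [[  317.54398314 -1809.48467376]]
```

View pics/t6.png

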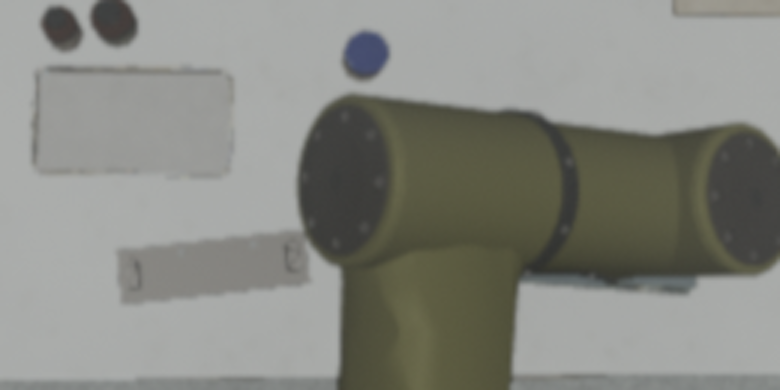

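View pics/s6.png

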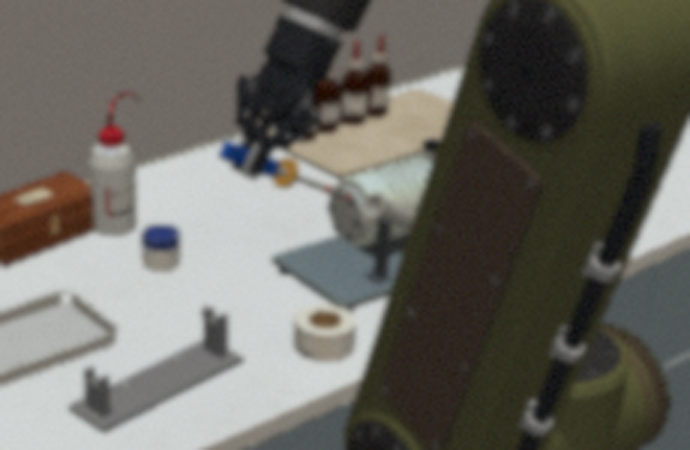

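View pics/w6.png

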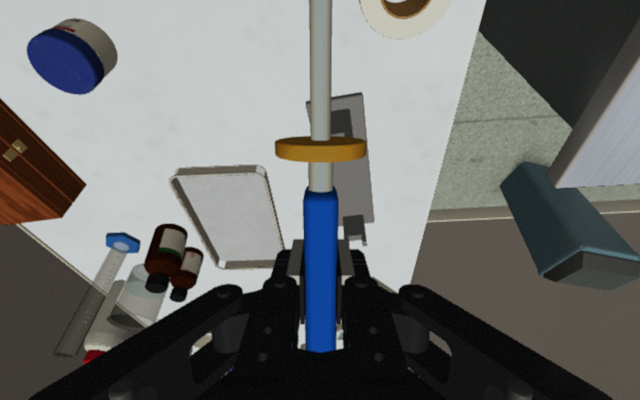

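```bash
python3 - <<'E'
from h import *
cs=get_calibration("scene"); im=read_camera("scene")[145:205,335:425,::-1]
im=cv2.resize(im,None,fx=8,fy=8,interpolation=2)
cv2.imwrite("pics/s7.png",im)
p,r,_=pose()
for y in (-170,-59.5,0): print((proj(cs,p+r.apply([0,y,-18]))[0]-[335,145])*8+4)
print((proj(cs,M)[0]-[335,145])*8+4)
E
```

```text
[417.78864416 249.65807785]
[245.10874051 184.42443371]
[145.66313738 146.85666266]
[475.7732887  273.45166773]
```

View pics/s7.png

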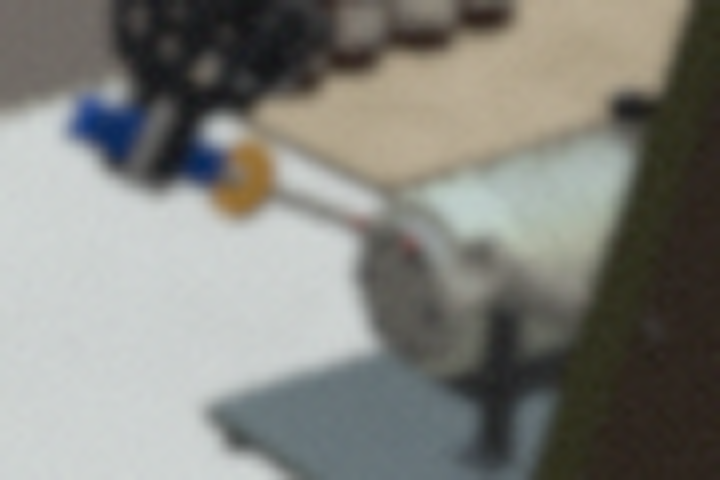

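>>> jog_arm(
  motion=[
    [[0,-0.006,0,0,0,0,-1],[0,-0.015,0,0,0,0,-1],[0,-0.025,0,0,0,0,-1],[0,-0.034,0,0,0,0,-1],[0,-0.042,0,0,0,0,-1],[0,-0.048,0,0,0,0,-1],[0,-0.052,0,0,0,0,-1],[0,-0.052,0,0,0,0,-1]],
  ],
)

```text
time: 9.0
position: [451.6, -77.6, 188.9]
tool_rot: [0.011, 0.038, 0.965, 0.258]
ft_force: [-0.1, 0.4, -0.7]
opening: 0.15
```

```bash
python3 - <<'E'
from h import *
cs=get_calibration("scene"); im=read_camera("scene")[145:205,335:425,::-1]
cv2.imwrite("pics/s8.png",cv2.resize(im,None,fx=8,fy=8,interpolation=2))
p,Rt=tcp_for(98);rel(p,Rt)
cv2.imwrite("pics/w8.png",read_camera("wrist")[:,:,::-1])
s=pose()[2];print(s["ft_force"],s["torque"])
E
```

```text
t 9.05 pos [451.6 -77.5 189. ] rel [-0.0002 -0.0005  0.0007] [-0.04  0.06  0.04]
[ 0.06729     0.61127477 -1.86705211] [-1.49686956  0.09461105  0.01457121]
```

View pics/s8.png

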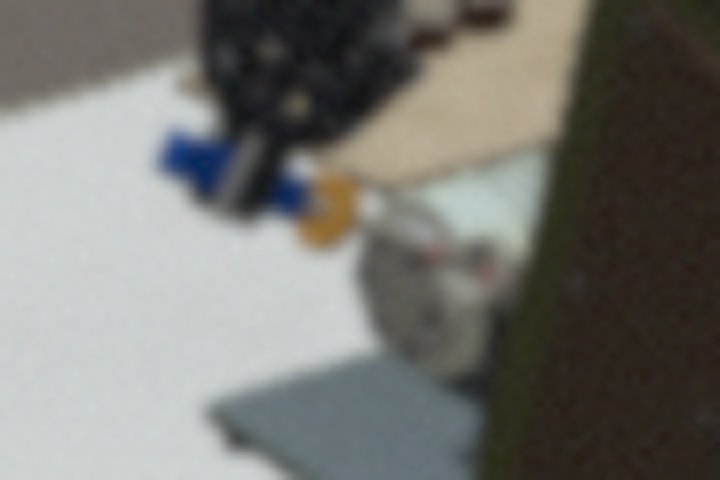

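View pics/w8.png

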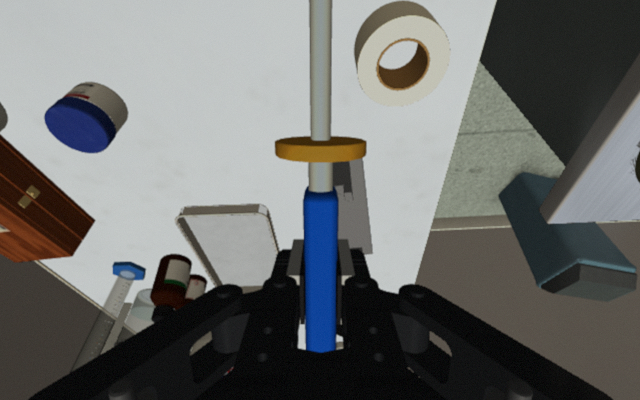

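>>> jog_arm(
  motion=[
    [[0,-0.003,0,0,0,0,-1],[0,-0.007,0,0,0,0,-1],[0,-0.011,0,0,0,0,-1],[0,-0.015,0,0,0,0,-1],[0,-0.019,0,0,0,0,-1],[0,-0.023,0,0,0,0,-1],[0,-0.026,0,0,0,0,-1],[0,-0.028,0,0,0,0,-1]],
  ],
)

```text
time: 10.1
position: [449.8, -101.7, 175.1]
tool_rot: [0.011, 0.037, 0.965, 0.258]
ft_force: [0.8, 0.6, -1.0]
opening: 0.153
```

```bash
python3 - <<'E'
from h import *
im=read_camera("scene")[145:205,335:425,::-1]
cv2.imwrite("pics/s9.png",cv2.resize(im,None,fx=8,fy=8,interpolation=2))
p,Rt=tcp_for(70);rel(p,Rt)
cv2.imwrite("pics/w9.png",read_camera("wrist")[:,:,::-1])
s=pose()[2];print(s["ft_force"],s["torque"])
E
```

```text
t 10.15 pos [ 449.7 -101.8  174.9] rel [-0.0002 -0.0003  0.0008] [-0.04  0.06  0.04]
[-0.39237508 -0.02055635 -1.41262731] [-1.56446303  0.07041681  0.07948366]
```

View pics/s9.png

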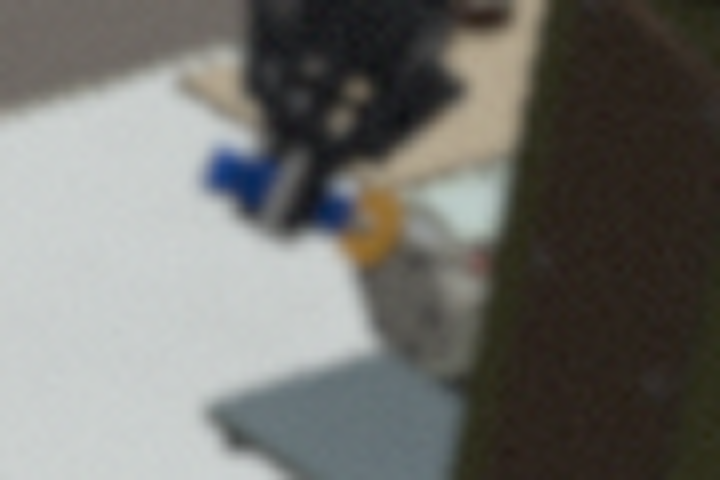

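View pics/w9.png

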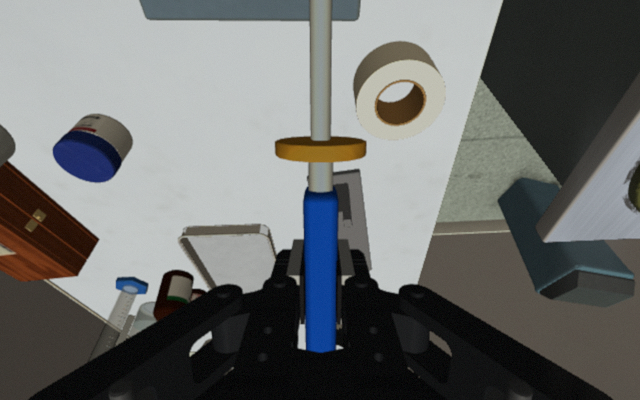

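>>> jog_arm(
  motion=[
    [[0,-0.003,0,0,0,0,-1],[0,-0.008,0,0,0,0,-1],[0,-0.013,0,0,0,0,-1],[0,-0.019,0,0,0,0,-1],[0,-0.025,0,0,0,0,-1],[0,-0.03,0,0,0,0,-1],[0,-0.033,0,0,0,0,-1],[0,-0.035,0,0,0,0,-1]],
  ],
)

```text
time: 11.2
position: [447.4, -132.1, 157.5]
tool_rot: [0.011, 0.038, 0.965, 0.258]
ft_force: [0.4, 0.0, -1.5]
opening: 0.154
```

```bash
python3 - <<'E'
from h import *
p,Rt=tcp_for(35);rel(p,Rt)
cv2.imwrite("pics/w10.png",read_camera("wrist")[:,:,::-1])
s=pose()[2];print(s["ft_force"],s["torque"])
E
```

```text
t 11.2 pos [ 447.4 -132.1  157.5] rel [-0.0001 -0.0003  0.0008] [-0.03  0.06  0.03]
[ 0.34808668 -0.90944764 -1.69750514] [-1.5398239   0.17585063  0.01785821]
```

View pics/w10.png

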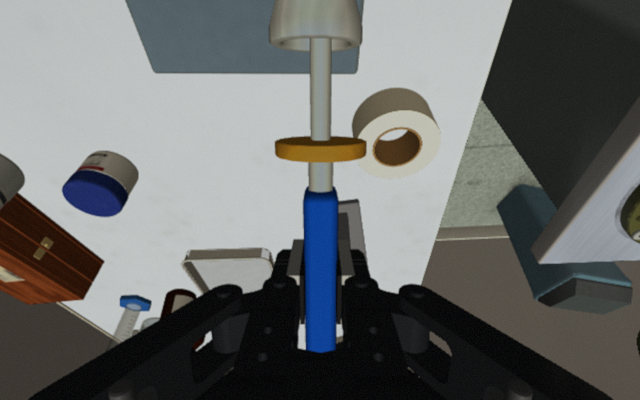

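```bash
python3 - <<'E'
from h import *
c=get_calibration("wrist"); p,r,_=pose()
# project model mouth outline at several s & lateral offsets in tool frame
th=np.linspace(0,2*np.pi,24,endpoint=False)
im=cv2.imread("pics/w10.png")
for s,v,col in [(35,0,(0,0,255)),(33,0,(0,255,0)),(35,3,(255,0,0))]:
    P=[p+r.apply([17*np.cos(a),-59.5-s,-18+v+17*np.sin(a)]) for a in th]
    cv2.polylines(im,[proj(c,P).round().astype(int)],True,col,1)
P=[p+r.apply([18*np.cos(a),-59.5,-18+18*np.sin(a)]) for a in th]
cv2.polylines(im,[proj(c,P).round().astype(int)],True,(0,0,255),1)
cv2.imwrite("pics/w10z.png",cv2.resize(im[0:200,220:420],None,fx=3,fy=3))
E
```

```text
(no output)
```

View pics/w10z.png

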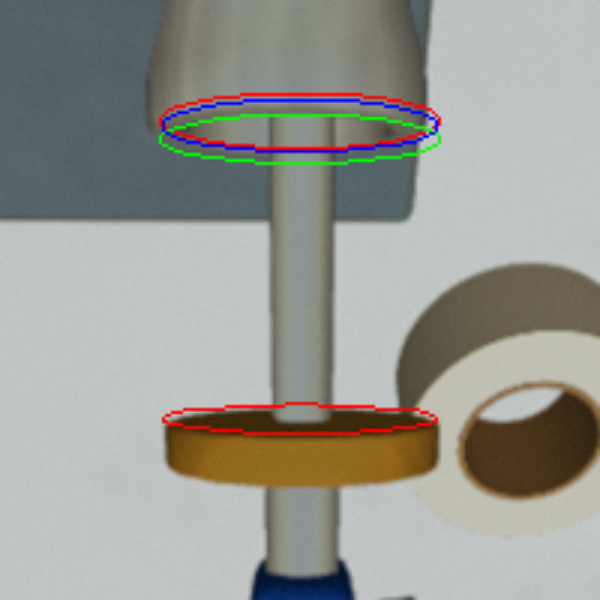

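>>> jog_arm(
  motion=[
    [[-0.0005,-0.002,0,0,0,0,-1],[-0.001,-0.006,0,0,0,0,-1],[-0.0015,-0.01,0,0,0,0,-1],[-0.0015,-0.014,0,0,0,0,-1],[-0.0015,-0.018,0,0,0,0,-1],[-0.0015,-0.022,0,0,0,0,-1],[-0.0015,-0.025,0,0,0,0,-1],[-0.0015,-0.027,0,0,0,0,-1]],
  ],
)

```text
time: 12.25
position: [447.0, -155.8, 143.8]
tool_rot: [0.011, 0.038, 0.965, 0.258]
ft_force: [-1.5, -0.0, -0.9]
opening: 0.153
```

```bash
python3 - <<'E'
from h import *
p,Rt=tcp_for(8);rel(p,Rt)
cv2.imwrite("pics/w11.png",cv2.resize(read_camera("wrist")[0:240,200:440,::-1],None,fx=2.5,fy=2.5))
s=pose()[2];print(s["ft_force"],s["torque"])
E
```

```text
t 12.25 pos [ 447.  -155.8  143.8] rel [0.0013 0.     0.0007] [-0.04  0.06  0.02]
[ 0.71682774 -0.37646795 -0.81117327] [-1.53001239  0.13419191  0.03464536]
```

View pics/w11.png

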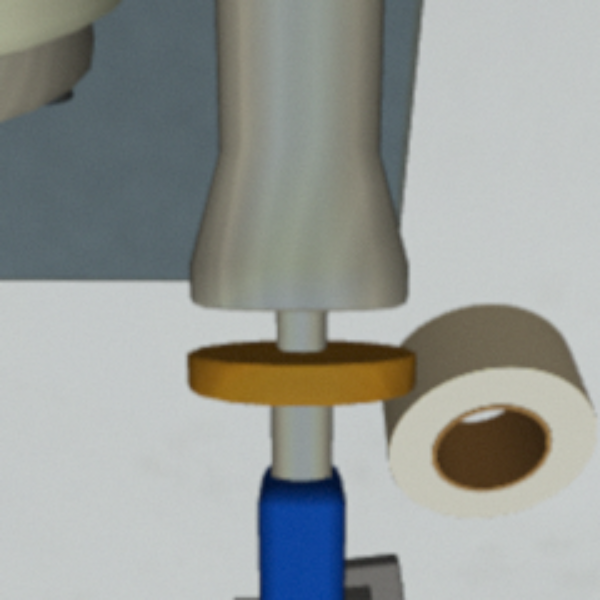

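>>> jog_arm(
  motion=[
    [[0,-0.001,0,0,0,0,-1],[0,-0.0025,0,0,0,0,-1],[0,-0.004,0,0,0,0,-1],[0,-0.005,0,0,0,0,-1],[0,-0.006,0,0,0,0,-1],[0,-0.006,0,0,0,0,-1]],
  ],
)

```text
time: 13.05
position: [446.6, -161.1, 140.6]
tool_rot: [0.01, 0.038, 0.965, 0.258]
ft_force: [-0.1, 0.0, -2.1]
opening: 0.154
```

```bash
python3 - <<'E'
from h import *
p,Rt=tcp_for(0);rel(p,Rt)
cv2.imwrite("pics/w12.png",cv2.resize(read_camera("wrist")[0:240,200:440,::-1],None,fx=2.5,fy=2.5))
p,r,s=pose();print(r.inv().apply(s["ft_force"]),s["torque"])
E
```

```text
t 13.05 pos [ 446.6 -161.1  140.6] rel [ 0.0013 -0.0017  0.0007] [-0.04  0.05  0.  ]
[-0.55478049 -0.17538029  0.19205908] [-1.47419416  0.10472815 -0.06362659]
```

View pics/w12.png

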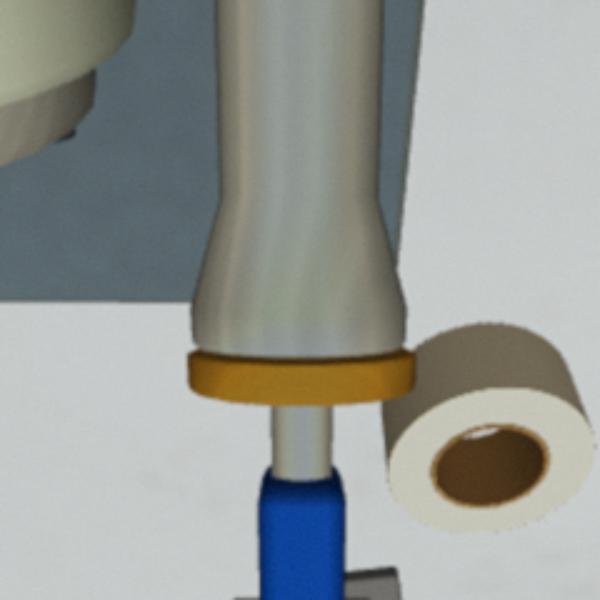

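Collar nearly at the mouth (rows 350–355, gap under 2 mm), no force yet. I creep on in half-millimetre rows.

>>> jog_arm(
  motion=[
    [[0,-0.0005,0,0,0,0,-1],[0,-0.001,0,0,0,0,-1],[0,-0.0015,0,0,0,0,-1],[0,-0.002,0,0,0,0,-1],[0,-0.002,0,0,0,0,-1]],
  ],
)

```text
time: 13.72
position: [446.7, -161.5, 140.4]
tool_rot: [0.011, 0.037, 0.965, 0.259]
ft_force: [-0.2, 7.2, 4.3]
opening: 0.154
```

```bash
python3 - <<'E'
from h import *
p,Rt=tcp_for(0);rel(p,Rt)
cv2.imwrite("pics/w13.png",cv2.resize(read_camera("wrist")[80:200,250:390,::-1],None,fx=5,fy=5,interpolation=2))
p,r,s=pose();print(r.inv().apply(s["ft_force"]),s["torque"])
E
```

```text
t 13.72 pos [ 446.7 -161.5  140.4] rel [ 0.0014 -0.0013  0.0007] [0.08 0.04 0.09]
[1.56385157 7.54021775 0.65031457] [1.24056446 0.44840477 0.09361947]
```

View pics/w13.png

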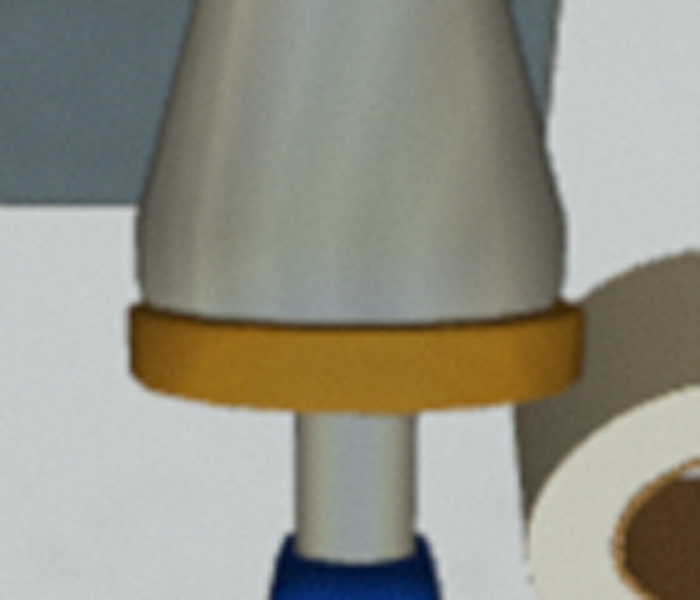

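Contact: about 7.5 N axially, collar flush on the mouth. I hold there with a light push.

>>> jog_arm(
  motion=[
    [[0,-0.002,0,0,0,0,-1],[0,-0.002,0,0,0,0,-1],[0,-0.002,0,0,0,0,-1],[0,-0.002,0,0,0,0,-1],[0,-0.002,0,0,0,0,-1],[0,-0.002,0,0,0,0,-1],[0,-0.002,0,0,0,0,-1],[0,-0.002,0,0,0,0,-1]],
  ],
)

```text
time: 14.78
position: [446.6, -161.5, 140.5]
tool_rot: [0.011, 0.036, 0.965, 0.261]
ft_force: [-1.9, 10.2, 6.2]
opening: 0.153
```

```bash
python3 - <<'E'
from h import *
p,Rt=tcp_for(0);rel(p,Rt)
cv2.imwrite("pics/w14.png",cv2.resize(read_camera("wrist")[80:200,250:390,::-1],None,fx=5,fy=5,interpolation=2))
p,r,s=pose();print(r.inv().apply(s["ft_force"]),s["torque"])
E
```

```text
t 14.78 pos [ 446.6 -161.5  140.5] rel [ 0.0014 -0.0013  0.0008] [0.25 0.01 0.21]
[ 3.14425907 11.80483966 -1.50764927] [2.13916827 0.72541677 0.24600651]
```

View pics/w14.png

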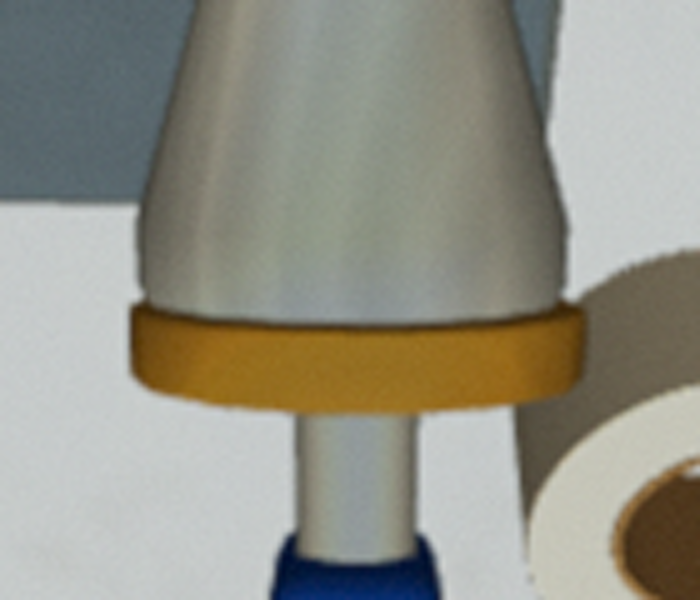

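The collar sits flush and has not moved under a 12 N push, so it is home, with a pause of over a second. Drawing out now.

>>> jog_arm(
  motion=[
    [[0,0.003,0,0,0,0,-1],[0,0.008,0,0,0,0,-1],[0,0.016,0,0,0,0,-1],[0,0.026,0,0,0,0,-1],[0,0.036,0,0,0,0,-1],[0,0.046,0,0,0,0,-1],[0,0.055,0,0,0,0,-1],[0,0.06,0,0,0,0,-1]],
  ],
)

```text
time: 15.82
position: [450.6, -109.3, 171.2]
tool_rot: [0.011, 0.036, 0.965, 0.261]
ft_force: [0.3, -0.0, -1.2]
opening: 0.153
```

>>> jog_arm(
  motion=[
    [[0,0.006,0,0,0,0,-1],[0,0.018,0,0,0,0,-1],[0,0.032,0,0,0,0,-1],[0,0.047,0,0,0,0,-1],[0,0.062,0,0,0,0,-1],[0,0.076,0,0,0,0,-1],[0,0.088,0,0,0,0,-1],[0,0.095,0,0,0,0,-1]],
  ],
)

```text
time: 16.82
position: [456.6, -26.8, 219.6]
tool_rot: [0.011, 0.035, 0.965, 0.261]
ft_force: [-0.2, 0.1, -1.2]
opening: 0.151
```

```bash
python3 - <<'E'
from h import *
p,Rt=tcp_for(150);rel(p,Rt)
c=get_calibration("wrist")
cv2.imwrite("pics/w15.png",read_camera("wrist")[:,:,::-1])
im=read_camera("scene")[145:205,335:425,::-1]
cv2.imwrite("pics/s15.png",cv2.resize(im,None,fx=8,fy=8,interpolation=2))
t=get_calibration("top")
for d in silhouettes("tray","top")[:1]:pass
read_camera("top")
d=silhouettes("tray","top")[0]; print(d["conf"],atz(t,d["xy"],10))
r=cv2.minAreaRect(cv2.findNonZero(d["pixels"].astype(np.uint8))); print([atz(t,b,15).round() for b in cv2.boxPoints(r)])
E
```

```text
t 16.82 pos [456.6 -26.8 219.6] rel [ 0.0009 -0.0079  0.0017] [0.24 0.04 0.29]
0.57 [595.68929371 196.27280287  10.        ]
[array([660., 311.,  15.]), array([658.,  83.,  15.]), array([531.,  84.,  15.]), array([534., 308.,  15.])]
```

View pics/w15.png

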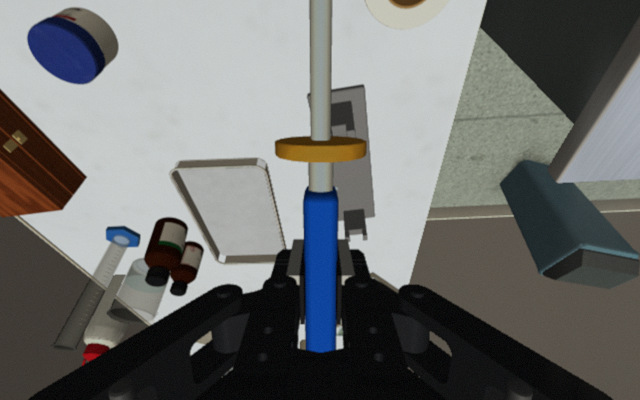

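View pics/s15.png

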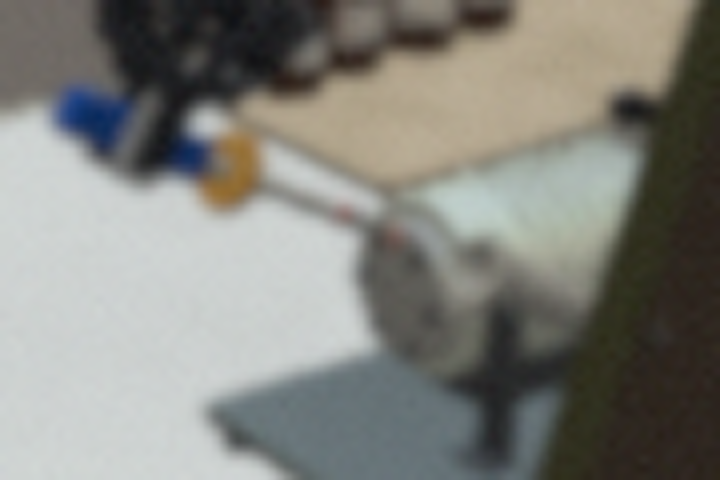

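```bash
python3 - <<'E'
from h import *
rel((422,180,230),Rtool((-.078,-.997,0)))
E
```

```text
t 17.07 pos [456.5 -27.6 218.7] rel [0.0499 0.1824 0.0931] [30.23  0.06  0.22]
```

>>> jog_arm(
  motion=[
    [[0.002,0.01,0.002,1.5,0,0,-1],[0.008,0.032,0.012,5,0,0,-1],[0.015,0.06,0.025,9,0,0,-1],[0.023,0.088,0.042,14,0,0,-1],[0.032,0.118,0.058,19,0,0,-1],[0.04,0.148,0.075,24,0,0,-1],[0.047,0.172,0.088,28.5,0,0,-1],[0.05,0.182,0.093,30,0,0,-1]],
  ],
)

```text
time: 18.08
position: [421.2, 181.1, 229.0]
tool_rot: [0.0, 0.036, 0.999, 0.001]
ft_force: [1.2, 0.3, -1.5]
opening: 0.155
```

```bash
python3 - <<'E'
from h import *
rel((422,196,170),Rtool((1,0,0)))
E
```

```text
t 18.07 pos [421.2 181.1 229. ] rel [0.0003 0.0148 0.059 ] [ 4.000e-02  1.100e-01 -9.413e+01]
```

>>> jog_arm(
  motion=[
    [[0,0.001,0.002,0,0,-3,-1],[0,0.003,0.006,0,0,-10,-1],[0,0.005,0.012,0,0,-18,-1],[0,0.006,0.02,0,0,-26,-1],[0,0.008,0.028,0,0,-34,-1],[0,0.009,0.034,0,0,-41,-1],[0,0.01,0.038,0,0,-46,-1],[0,0.01,0.04,0,0,-48,-1]],
  ],
)

```text
time: 19.08
position: [422.1, 190.5, 188.6]
tool_rot: [0.0, -0.373, 0.928, 0.001]
ft_force: [-0.3, -0.3, -0.9]
opening: 0.149
```

```bash
python3 - <<'E'
from h import *
rel((422,196,132),Rtool((1,0,0)))
E
```

```text
t 19.07 pos [422.1 190.5 188.6] rel [-0.0037  0.004   0.0566] [ 3.000e-02  8.000e-02 -4.615e+01]
```

>>> jog_arm(
  motion=[
    [[0,0,0.004,0,0,-3,-1],[-0.001,0.001,0.012,0,0,-9,-1],[-0.002,0.002,0.022,0,0,-17,-1],[-0.003,0.003,0.032,0,0,-26,-1],[-0.0035,0.0035,0.042,0,0,-35,-1],[-0.0037,0.004,0.05,0,0,-42,-1],[-0.0037,0.004,0.055,0,0,-45.5,-1],[-0.0037,0.004,0.0565,0,0,-46,-1]],
  ],
)

```text
time: 20.08
position: [422.1, 195.6, 131.9]
tool_rot: [0.0, -0.706, 0.709, 0.001]
ft_force: [0.4, -0.2, -1.7]
opening: 0.154
```

>>> jog_arm(
  motion=[
    [[0,0,0,0,0,0,-1],[0,0,0,0,0,0,-1]],
  ],
)

```text
time: 20.32
position: [422.2, 195.5, 132.2]
tool_rot: [0.001, -0.705, 0.709, 0.001]
ft_force: [0.3, 0.7, -1.7]
opening: 0.151
```

```bash
python3 - <<'E'
from h import *
rel((422,196,132),Rtool((1,0,0)))
p,r,s=pose();print(s["opening"],np.abs(s["qvel"]).max(),r.as_matrix().round(3))
for cam,(x,y,w,h) in {"scene":(230,160,140,100),"top":(220,130,140,120)}.items():
    c=get_calibration(cam);im=read_camera(cam)[y:y+h,x:x+w,::-1]
    cv2.imwrite(f"pics/{cam}20.png",cv2.resize(im,None,fx=5,fy=5,interpolation=2))
    for n,yy in [("tip",-170),("collar",-59.5),("rear",40)]:
        w=p+r.apply([0,yy,-18]); print(cam,n,w.round(1),((proj(c,w)-[x,y])*5+2).round())
E
```

```text
t 20.32 pos [422.2 195.5 132.2] rel [-0.0005  0.0002  0.0002] [ 0.    0.09 -0.3 ]
0.15059933052321103 0.002490218655218774 [[-0.005 -1.    -0.   ]
 [-1.     0.005  0.002]
 [-0.002  0.    -1.   ]]
scene tip [592.2 194.6 150.2] [[208. 148.]]
scene collar [481.7 195.1 150.2] [[295. 211.]]
scene rear [382.2 195.6 150.2] [[382. 275.]]
top tip [592.2 194.6 150.2] [[297. 218.]]
top collar [481.7 195.1 150.2] [[294. 401.]]
top rear [382.2 195.6 150.2] [[293. 570.]]
```

View pics/scene20.png

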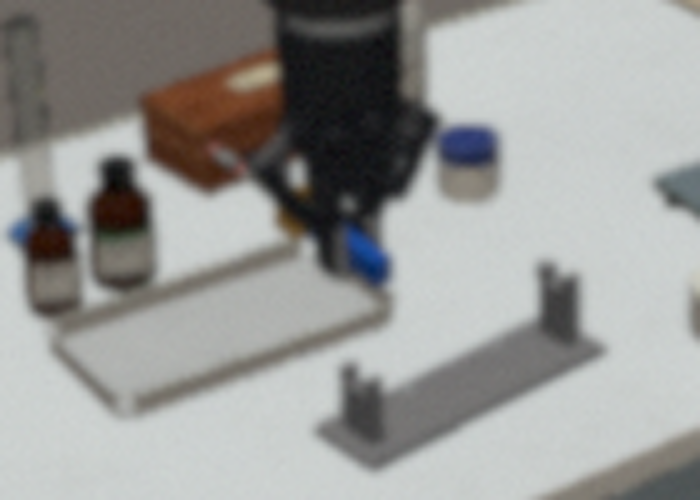

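View pics/top20.png

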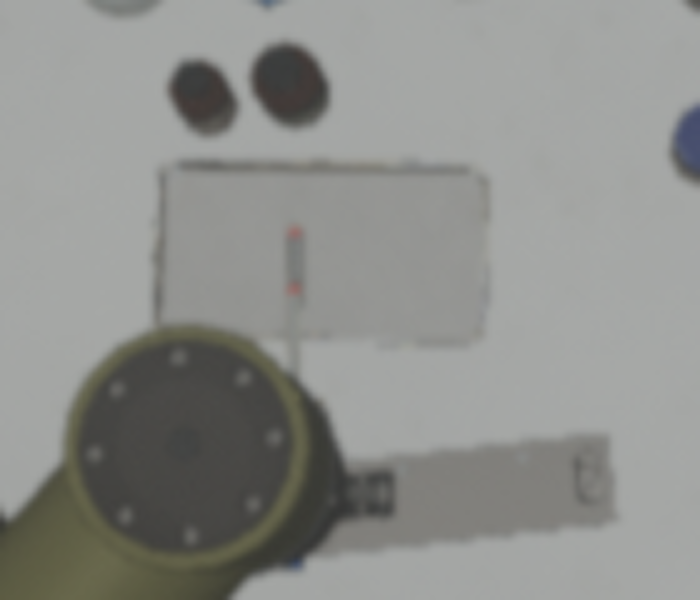

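Both pictures show the tip within a pixel or so of the computed spot: scene (207,147), top (296,222). It is over the middle of the tray, the rod is level, and nothing else has moved. Handing in.

```bash
python3 - <<'E'
from cell import manip
print(manip.sign_off())
E
```

```text
the job is handed in; nothing more can be done
None
```

I lifted the rod from its rest and slid it into the guide tube until the collar stopped on the mouth. I drew it right out again and am now holding it level over the tray. The job was handed in at about 20.5 s.

- **Insertion:** the rod met no measurable force on the way in. At the stop the collar looked flush all round. It did not move under a push of up to about 12 N, and I held it there for over a second.
- **Final pose:** the tip is at about (592, 195, 150) mm, near the middle of the tray. The scene and top pictures agreed with the computed tip to about 1 px. The tool was vertical to about 0.1°, the arm still and the grip steady.
- **Surroundings:** the tray, blue-lidded jar and rest looked unmoved in the last pictures. The notebook and label roll were outside those crops, but the arm met no unexpected force anywhere.
- **Checks that disagreed:**
  - From the wrist camera, the network took the jar for the guide tube. I measured the mouth from the picture instead.
  - The mouth turned out about 1.5 mm to one side of my first estimate. I corrected that partway in.

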